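Latch a parts transit case at a warehouse kitting bench

ROBOT

A 6-joint arm with a two-finger parallel gripper is mounted at the origin on the work surface. World frame = base frame: x ahead of the robot, y to its left, z up, the work surface at z = 0. Lengths are in m, angles in degrees, forces in N, time in s.
With the tool pointing down it reaches from about 0.4 to 0.925 m from the base axis. Payload 12.5 kg.
Tool frame: the origin (TCP) lies at the very end of the fingers, on their centre line; the grasp point (between the pads) lies manip.hold_point_z behind it (manip.hold_point_z is the distance from the TCP to the grasp point, in m); z points along the fingers, y is the line along which they close (so a half turn about z gives the same grasp; the last joint's range is limited). The gripper opens to 95 mm and grips with 3 to 60 N. Pads are 20 mm wide; open, the fingers measure 119 mm over their backs; the gripper's body (75 mm by 180 mm) begins 59 mm behind the grasp point.
Start: joints at [-72.17, 28.126, 89.318, -0, 62.55, -6.05], TCP at [0.253, -0.572, 0.215] pointing down, gripper open.
Joint ranges: [-177.58, 177.58], [-47.91, 125.51], [2.72, 160], [-65.01, 245.01], [3.68, 167.84], [-153.87, 153.87]. Speed limits (degrees/s): [127.2, 127.2, 159.86, 180, 180, 180].

INTERFACE

Orientations are given as a 3x3 rotation matrix whose columns are the frame's x, y, z axes.
In Python, from workcell import manip, snapshot gives the robot as it stands.
- The arm moves only by the tool jog_arm, never from a script. Its argument "targets" is a list of rows, each a list of 7 numbers: the shift along the tool's x, y, z in cm, then the turn, a rotation vector about the tool's x, y, z in rad, then the opening, from 0 (shut) to 1 (fully open). In form: [[tx, ty, tz, rx, ry, rz, grip], ...]. A call has 1 to 5 rows; each row is the pose to reach, as a shift and turn from the pose commanded when the call began, along the tool's axes at that moment; what a row does not reach only later rows make up. A row lasts 1/10 s, in which the tool goes at most 50 mm and 8.59 degrees, less where a joint would pass 70% of its speed; a pose out of reach is approached as far as the arm can. A call with a gripper value outside its range is refused whole. The fingers move at their own pace and stop on an object; "newtons" is the grip in N (left out, the last holds). Time passes only in rows, so rows that repeat a pose let the fingers close. It gives the time, the measured TCP pose, the force, the opening and the grip force at its end, in the units of the state.
- manip.sense(): the state, without advancing time (a new reading comes with each control period).
- snapshot(name): name is "side" or "top" or "wrist"; returns a dict with "color" (480x640x3 uint8, red, green, blue), "depth" (480x640 float32, m along the optical axis (not along the pixel's ray), 0 where there is no reading), "intrinsics" (3x3 intrinsics, pixels), "cam_to_world" (4x4, takes a point from camera to world coordinates). Camera axes: x right, y down, z forward; pixel columns grow to the right and rows downward; lengths in m; the calibration is good to about 2 mm. The wrist camera is an equidistant fisheye: a pixel r from the principal point sees the ray r / f radians off the axis. A picture is of the moment at which its call begins.
- manip.close_job(): hands the job in; it is judged then, once.
The state is a dict: "time": time; "joints": joint angles; "qd": joint speeds; "joint_torque": joint torques, N m; "ee_pos": TCP position; "tcp_rot": TCP orientation; "force": force on the tool from outside, world axes, zero at the start; "torque": the same for the moment, N m; "opening": opening from 0.0 (shut) to 1.0 (fully open); "grasp_force": force on a finger pad.
Only numpy, scipy, OpenCV 4.12 (cv2) and the standard library are available. Lean on these libraries where they do the work, as an engineer would, in place of code of your own. Each camera call takes 0.05 s, during which the arm holds its last target. There are 200 camera calls.

TASK

Close and latch the upright grey transit case on the bench: lean the latch lever fully forward, hook the steel claw down behind the keeper on the lid, then swing the lever back and down over centre so that it draws the lid shut. Press the lever gently home by feel until it is left resting on its rubber stop, without overloading the stop or shoving the lid, and leave the parts standing around undisturbed.

Things in the scene. Friction and masses are not known exactly. Their poses are not given: they have to be found in the camera images.
- case: Grey plastic transit case standing on the bench, fixed, 180 mm wide (y), 120 mm high. Origin on the bench under the lever's pivot; x runs across the top from the latch to the lid (within 0.35 rad of straight away from the robot), z up. Fixed rear shell x = -111 to 36 mm, lid shell 40 to 104 mm; flat top, with the latch in the middle (y = 0).
- lid (a joint): Lid shell, hinged along its foot (axis along y at the case's x = 38 mm, z = 0). 0 = fully shut; about 0.08 = sprung open (12 mm gap at the top). The spring resists with about 3 N per mm at the keeper, some 28 N when latched. The latch must draw it shut to under 0.03; do not push it shut by hand.
- keeper (a point): The keeper: an upright steel block on the lid's top, 8 mm (x) x 24 mm (y), 25 mm high. The point is the middle of the top edge of its far (+x) face; axes are those of the lid (x away from the latch, z up). The claw's hook must drop behind this face.
- lever_pivot (a point): Pivot of the lever, its axis along the case's y, 28 mm above the case's top at the case's x = 0. The claw hangs on the lever too, on a pin 14 mm from this pivot, so it is carried along as the lever swings; at the start it stands up in front of the lever, its tip up to 120 mm above this pivot: keep the gripper's body clear of it.
- lever_bar (a point): Centre of the lever's red cross bar: round, 14 mm thick, 50 mm long along the case's y, 85 mm from the pivot, joined to it by a straight arm 14 mm wide and 8 mm thick. It can be pinched from above across the bar, which then turns between the fingers. Up to about 8 N is needed on it (15 N where a finger rubs along it).
- lever (a joint): Lever angle: 0 = leaning fully forward, 55 degrees above level towards the lid (hard limit); 0.61 upright; 2.18 level, pointing back. Starts at 0.8 to 1.2, too far back to hook; under 0.2 the claw reaches. Dead centre about 1.95; home on its stop at 2.05 to 2.35, varying. A stiff hinge (0.2 N m) keeps it where left, but half-way the claw pulls it forward again: hold it until past dead centre.
- claw_tab (a point): Top of the claw's steel finger tab (20 mm beyond the hook, 38 mm wide), 95 mm from the claw's pin. The claw is two side strips with an end plate whose hook points down. Press here from above to lower it; hinge friction (about 0.3 N at the tab) keeps it where left relative to the lever. It bottoms when the plate lies on the keeper's top.
- claw_hook (a point): Lower edge of the hook's inner face, 77 mm from the claw's pivot, 18 mm below the claw's line. When hooked, it lies 10 mm or more below the keeper's point, at or just beyond its far face.
- stop: Brass screw stop on the case's top at the case's x = -36 mm, y = 0; origin on the top. Its 12 mm wide rubber pad, on which the lever's arm comes to rest, stands 18 to 28 mm high: set differently each time, not measured, to be felt. It gives 1.5 mm at 10 N/mm, then is rigid, and feels 2.4 times the force on the bar. It breaks above 45 N (19 N on the bar); 4 to 8 N on the bar is right.
- bin_mid (a point): Centre of a small open green bin, 100 x 75 x 50 mm, beside the case. Leave alone.
- relay_mid (a point): Centre of a small black relay with an orange label, 30 x 22 x 14 mm, lying on the case's top towards a rear corner. Leave alone.
- pack_mid (a point): Centre of a black pack with an orange label, 90 x 60 x 32 mm, beside the case. Leave alone.
- reel_mid (a point): Centre of an empty blue reel, 70 mm across, 40 mm high, beyond the case. Leave alone.
- collar_mid (a point): Centre of an orange collar, 50 mm across, 18 mm high, beyond the case. Leave alone.
- carton_mid (a point): Centre of a small cardboard carton, 80 x 60 x 50 mm, beyond the case. Leave alone.
- driver_grip (a point): Grip of a screwdriver lying to the right of the case. Leave alone.

How it is judged (in metres and radians):
On the way, in this order (a step that is already met when the one before it is completed fails the run):
1. the claw is hooked behind the keeper while the lid is still open (x of claw_hook in the frame of keeper above -0.004 m and z of claw_hook in the frame of keeper below -0.008 m and value of joint lid above 0.05 rad), for 0.2 s.
2. the lever has been swung over centre with the claw still hooked, drawing the lid shut (x of claw_hook in the frame of keeper above -0.004 m and z of claw_hook in the frame of keeper below -0.008 m and value of joint lid below 0.03 rad and value of joint lever above 1.99 rad), for 0.2 s.
At the end, for the whole second after the job is handed in: The claw is hooked at least 8 mm deep behind the keeper, the lid is shut to under 0.03 rad, the lever is over centre (joint above 1.99) and rests still on the stop's rubber pad, bearing on it with at least 0.8 N (all of step 2 and contact force between stop and anything else above 0.8 N and velocity of joint lever between -0.05 and 0.05 rad/s); the robot touches nothing.
It fails at once if the stop is loaded with more than 45 N (contact force between stop and anything else above 45 N).
It fails at once if the lid shell is shoved by the robot with more than 25 N (contact force between any of the fingers, the arm and lid above 25 N).
It fails at once if a bystander is moved more than 30 mm (distance of any of bin_mid, relay_mid, pack_mid, reel_mid, collar_mid, carton_mid, driver_grip from where it was at the start of the episode above 0.03 m).
It also fails if it takes over 64 s, if anything falls off the work surface, if the arm or the gripper's body presses on something with over 40 N, if the wrist force passes 120 N, or if a joint passes its speed limit or range.

## Working session

There is one attempt and no reset: what is moved stays moved. The work goes in short steps, Python scripts to look and compute and a tool call to move; the robot and the scene stay as the last step left them, time stands still between calls to the robot, and variables do not carry over. Pictures are saved under pics/ and viewed, at most 10 in all, crops included, and the job is handed in when it is done.

Besides the shell and the picture viewer there is one more tool, called as name(argument=value, ...) on one line, values as JSON. jog_arm: Moves the arm, as the interface text tells. Its arguments: {"type":"object","properties":{"targets":{"type":"array"},"newtons":{"type":"number"}},"required":["targets"]}

```bash
ls; mkdir -p pics
python3 - <<'E'
from workcell import manip, snapshot
import cv2,numpy as np,pickle
print(manip.hold_point_z, manip.sense())
d={n:snapshot(n) for n in("side","top")}
pickle.dump(d,open('d0.pkl','wb'))
for n in d:
    cv2.imwrite(f'pics/{n}0.png',d[n]['color'][:,:,::-1]);print(n,d[n]['intrinsics'],d[n]['cam_to_world'])
E
```

```text
pics
0.0188 {'time': 0.0, 'joints': array([-7.21682974e+01,  2.81649528e+01,  8.93480178e+01,  9.27406842e-04,
        6.25477291e+01, -6.04920221e+00]), 'qd': array([-0.06387312, -0.02179237,  0.01030851,  0.04887546, -0.02870906,
       -0.06037898]), 'joint_torque': array([ 3.04905610e-03, -6.12648225e+01, -2.58179837e+01,  6.93524955e-02,
        4.82367596e-02, -1.13574099e-04]), 'ee_pos': array([ 0.2529927 , -0.57126858,  0.21406567]), 'tcp_rot': array([[ 9.14391971e-01,  4.04829873e-01, -3.10741110e-04],
       [ 4.04829973e-01, -9.14391419e-01,  1.01291449e-03],
       [ 1.25919038e-04, -1.05199819e-03, -9.99999439e-01]]), 'force': array([-0.16606469,  0.46400171,  0.18110758]), 'torque': array([-0.0308335 ,  0.00946274,  0.0196197 ]), 'grasp_force': 0.0, 'opening': 1.0014157617353245}
side [[512.43785831   0.         328.31848268]
 [  0.         512.43785831 241.31594032]
 [  0.           0.           1.        ]] [[ 9.94641182e-01 -5.66251511e-02  8.65015085e-02  5.49409231e-01]
 [-1.03386386e-01 -5.41385403e-01  8.34393852e-01 -7.78291326e-01]
 [-4.17023990e-04 -8.38865566e-01 -5.44338487e-01  6.48618615e-01]
 [ 0.00000000e+00  0.00000000e+00  0.00000000e+00  1.00000000e+00]]
top [[464.35451847   0.         323.46047513]
 [  0.         464.35451847 237.02981539]
 [  0.           0.           1.        ]] [[-0.0277706  -0.98250751  0.18414065  0.45728767]
 [-0.99957912  0.02884043  0.00313363  0.0112502 ]
 [-0.00838951 -0.18397613 -0.98289491  1.05283569]
 [ 0.          0.          0.          1.        ]]
```

View pics/side0.png

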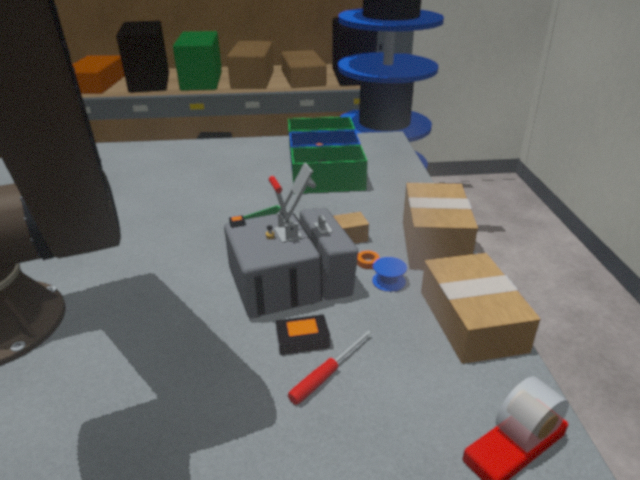

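View pics/top0.png

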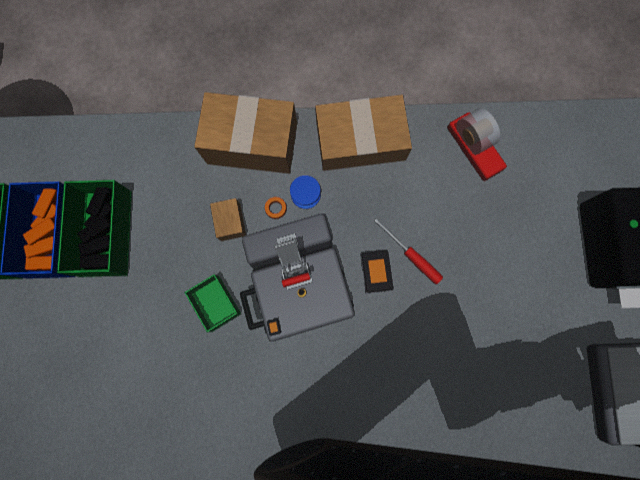

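The side view shows the case at about (285,250), with the red bar at (275,184), the claw tip at (305,172) and the keeper at (322,225). In the top view the bar is at (296,280), the stop at (301,292), the keeper at about (287,240) and the relay at (274,327).

```bash
cat > h.py <<'E'
import numpy as np,cv2
def cloud(s):
    K=s['intrinsics'];T=s['cam_to_world'];d=s['depth']
    v,u=np.indices(d.shape)
    P=np.stack([(u-K[0,2])/K[0,0]*d,(v-K[1,2])/K[1,1]*d,d],-1)
    P=P@T[:3,:3].T+T[:3,3]; P[d==0]=np.nan; return P
def ray(s,uv):
    K=s['intrinsics'];T=s['cam_to_world']
    r=T[:3,:3]@np.array([(uv[0]-K[0,2])/K[0,0],(uv[1]-K[1,2])/K[1,1],1]);return T[:3,3],r/np.linalg.norm(r)
def plane(s,uv,z):
    o,r=ray(s,uv);return o+r*(z-o[2])/r[2]
def tri(a,ua,b,ub):
    A=np.zeros((3,3));y=np.zeros(3);R=[]
    for s,u in((a,ua),(b,ub)):
        o,r=ray(s,u);M=np.eye(3)-np.outer(r,r);A+=M;y+=M@o;R.append((o,r))
    p=np.linalg.solve(A,y);return p,[round(1e3*np.linalg.norm(np.cross(p-o,r)),1) for o,r in R]
def red(s,box):
    c=s['color'].astype(int);m=((c[...,0]>110)&(c[...,1]<70)&(c[...,2]<70)).astype(np.uint8)
    x0,y0,x1,y1=box;k=np.zeros_like(m);k[y0:y1,x0:x1]=m[y0:y1,x0:x1];return k
def rect(m):
    cs=max(cv2.findContours(m,0,2)[0],key=cv2.contourArea);return cv2.minAreaRect(cs)
E
python3 - <<'E'
from h import *
import pickle
np.set_printoptions(precision=4,suppress=True)
d=pickle.load(open('d0.pkl','rb'));t,s=d['top'],d['side']
mt=red(t,(270,260,325,295));ms=red(s,(255,165,295,205))
rt,rs=rect(mt),rect(ms);print(rt,rs)
p,e=tri(t,rt[0],s,rs[0]);print('bar',p,e)
bx=cv2.boxPoints(rt);P=np.array([plane(t,b,p[2]) for b in bx]);print('box',P)
C=cloud(t)
z=C[...,2];reg=np.zeros(z.shape,bool);reg[205:345,235:360]=1
# rear shell top
m=((abs(z-.12)<.006)&reg).astype(np.uint8)
n,l,st,ce=cv2.connectedComponentsWithStats(m)
for i in range(1,n):
    if st[i,4]>150:
        q=C[l==i];r=cv2.minAreaRect((q[:,:2]*1000).astype(np.float32));print('comp',st[i],q.mean(0),r)
print('hi',[(k,np.nanmean(C[reg&(z>k)&(z<k+.02)],0)) for k in(.15,.17,.19,.21,.23)])
for n,i in d.items():
    x0,y0=(235,200) if n=='top' else (215,145)
    cv2.imwrite(f'pics/{n}0c.png',cv2.resize(i['color'][y0:y0+150,x0:x0+200,::-1],None,fx=4,fy=4,interpolation=2))
E
```

```text
((295.5377197265625, 279.632080078125), (6.4559454917907715, 28.43363380432129), 74.05460357666016) ((274.3461608886719, 183.26922607421875), (14.144854545593262, 5.269651412963867), 56.30992889404297)
bar [0.5372 0.0656 0.2303] [np.float64(1.2), np.float64(1.2)]
box [[0.5354 0.0913 0.2303]
 [0.5478 0.0426 0.2303]
 [0.5367 0.0397 0.2303]
 [0.5243 0.0883 0.2303]]
comp [ 243  214   89   51 1787] [0.6302 0.0906 0.117 ] ((631.6641235351562, 90.93936920166016), (61.577728271484375, 177.277099609375), 15.084722518920898)
comp [ 251  247  104   95 5577] [0.5144 0.0572 0.1196] ((519.3093872070312, 60.82719039916992), (149.16983032226562, 179.18252563476562), 15.060102462768555)
hi [(0.15, array([0.5568, 0.0706, 0.1563])), (0.17, array([0.5534, 0.0718, 0.1805])), (0.19, array([0.5632, 0.0726, 0.2019])), (0.21, array([0.5759, 0.0759, 0.2202])), (0.23, array([0.5583, 0.0714, 0.2376]))]
```

View pics/side0c.png

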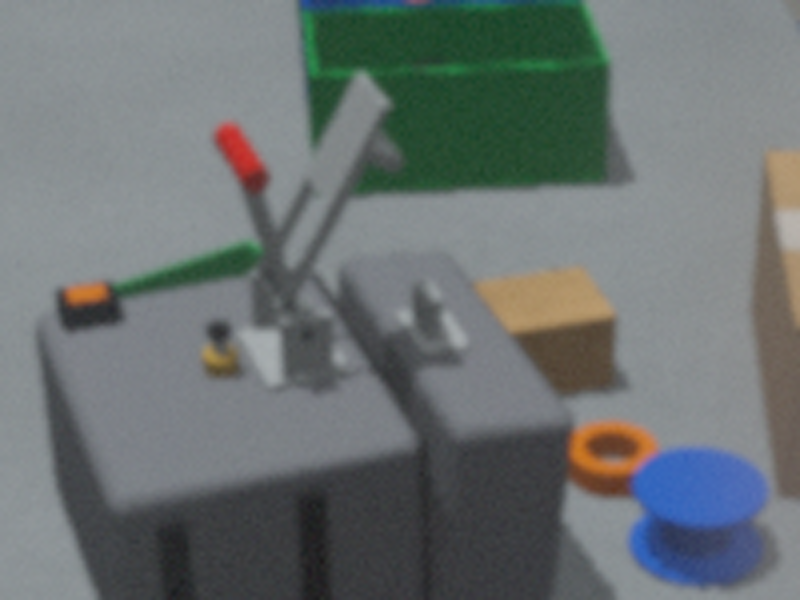

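View pics/top0c.png

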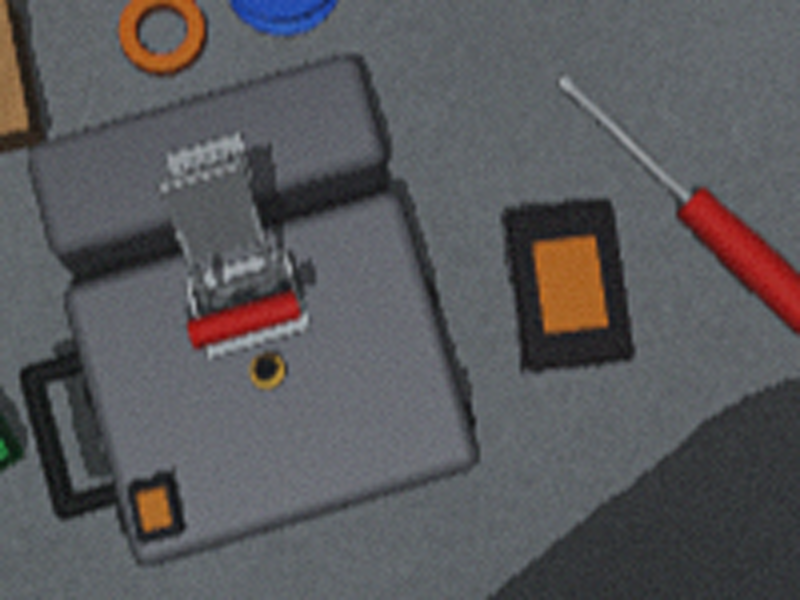

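The case measures well: yaw is 15.06° and the shell is 149 x 179 mm. The bar is 84.5 mm from the pivot at y≈0, so the lever is at about 0.84. In the side crop the claw tab is near crop (370,85), hook (395,155) and keeper top (430,290). Next I'll move above the bar.

jog_arm(targets=[[16,-14.5,-9.6,0,0,0,0.45],[16,-14.5,-9.6,0,0,0,0.45],[16,-14.5,-9.6,0,0,0,0.45],[16,-14.5,-9.6,0,0,0,0.45],[16,-14.5,-9.6,0,0,0,0.45]])

```text
time: 0.6
ee_pos: [0.3413, -0.3718, 0.3118]
tcp_rot: [[0.914, 0.405, 0.001], [0.405, -0.914, -0.0], [0.0, 0.001, -1.0]]
force: [1.3, -0.8, 0.4]
opening: 0.639
grasp_force: 0.0
```

jog_arm(targets=[[17.9,-16.1,0,0,0,0,0.45],[17.9,-16.1,0,0,0,0,0.45],[17.9,-16.1,0,0,0,0,0.45],[17.9,-16.1,0,0,0,0,0.45],[17.9,-16.1,0,0,0,0,0.45]])

```text
time: 1.1
ee_pos: [0.4395, -0.1521, 0.3107]
tcp_rot: [[0.914, 0.405, 0.0], [0.405, -0.914, 0.0], [0.0, -0.0, -1.0]]
force: [0.4, -0.2, 1.6]
opening: 0.451
grasp_force: 0.0
```

jog_arm(targets=[[17.9,-16.1,0,0,0,0,0.45],[17.9,-16.1,0,0,0,0,0.45],[17.9,-16.1,0,0,0,0,0.45],[17.9,-16.1,0,0,0,0,0.45],[17.9,-16.1,0,0,0,0,0.45]])

```text
time: 1.6
ee_pos: [0.5381, 0.0678, 0.3104]
tcp_rot: [[0.914, 0.406, -0.0], [0.406, -0.914, 0.0], [-0.0, -0.0, -1.0]]
force: [0.3, -0.1, -0.5]
opening: 0.452
grasp_force: 0.0
```

jog_arm(targets=[[0,0,0,0,0,-0.71,0.45],[0,0,0,0,0,-0.71,0.45],[0,0,0,0,0,-0.71,0.45],[0,0,0,0,0,-0.71,0.45],[0,0,0,0,0,-0.71,0.45]])

```text
time: 2.1
ee_pos: [0.5375, 0.0653, 0.3103]
tcp_rot: [[0.424, 0.906, -0.001], [0.906, -0.424, -0.0], [-0.0, -0.001, -1.0]]
force: [-0.4, -0.5, -0.4]
opening: 0.452
grasp_force: 0.0
```

jog_arm(targets=[[0,0,0,0,0,-0.707,0.45],[0,0,0,0,0,-0.707,0.45],[0,0,0,0,0,-0.707,0.45],[0,0,0,0,0,-0.707,0.45],[0,0,0,0,0,-0.707,0.45]])

```text
time: 2.6
ee_pos: [0.5375, 0.0652, 0.3103]
tcp_rot: [[-0.266, 0.964, -0.001], [0.964, 0.266, -0.0], [0.0, -0.001, -1.0]]
force: [-0.1, -0.2, 0.5]
opening: 0.451
grasp_force: 0.0
```

```bash
cat >> h.py <<'E'
O=np.array([.5555,.0705,0]);psi=np.radians(15.06)
R=np.array([[np.cos(psi),-np.sin(psi),0],[np.sin(psi),np.cos(psi),0],[0,0,1]])
def case(p): return R.T@(np.asarray(p)-O)
def world(c): return R@np.asarray(c)+O
def midplane(s,uv):  # ray onto case y=0
    o,r=ray(s,uv);n=R[:,1];return case(o+r*((O-o)@n)/(r@n))
def st():
    from workcell import manip
    q=manip.sense();print('t',round(q['time'],2),'tcp',q['ee_pos'].round(4),'case',(1e3*case(q['ee_pos'])).round(1),'F',q['force'].round(1),'Fcase',(R.T@q['force']).round(1),'op',round(q['opening'],3),'g',round(q['grasp_force'],1));return q
def to(c,q):  # tool-axis shift cm to case point (mm)
    print('shift cm',(100*q['tcp_rot'].T@(world(np.array(c)/1e3)-q['ee_pos'])).round(2))
E
python3 - <<'E'
from h import *
import pickle
from workcell import snapshot
np.set_printoptions(precision=4,suppress=True)
d=pickle.load(open('d0.pkl','rb'));s=d['side']
for n,u in dict(tab=(370,85),hook=(395,155),keep=(432,287),stop=(220,330),bar=(240,157)).items():
    print(n,1e3*midplane(s,(215+u[0]/4,145+u[1]/4)))
C=case_=(cloud(d['top'])-O)@R
z=C[...,2];m=(z>.15)&(abs(C[...,1])<.03)&(abs(C[...,0])<.12)
for a in np.arange(.15,.28,.01):
    q=C[m&(z>a)&(z<a+.01)];print(round(a,2),len(q),(1e3*np.sort(q[:,0])[::max(1,len(q)//6)]).round())
q=st();print(q['tcp_rot'].round(3),q['joints'].round(1));to((-19,0,300),q)
w=snapshot('wrist');cv2.imwrite('pics/w1.png',w['color'][:,:,::-1])
E
```

```text
tab [ 46.5159  -0.     253.3618]
hook [ 58.022   -0.     215.7086]
keep [ 76.0683  -0.     140.3232]
stop [-31.7583  -0.     139.197 ]
bar [-16.6261  -0.     228.1016]
0.15 101 [-13.  -2.   0.   2.   4.   5.   8.]
0.16 12 [-6. -5. -5. -4. -4. -1.]
0.17 19 [-7. -6. -5. -4. -3. -2.  0.]
0.18 21 [-6. -5. -1.  0.  2.  2.  4.]
0.19 23 [-9. -7.  3.  5.  6.  7.  8. 10.]
0.2 33 [-11.  10.  13.  14.  14.  15.  16.]
0.21 84 [14. 16. 17. 18. 19. 20.]
0.22 94 [-28.  21.  23.  24.  25.  26.  51.]
0.23 311 [-28. -25. -22. -19. -15.  29.  33.]
0.24 85 [-23.  34.  35.  36.  37.  38.  40.]
0.25 93 [38. 39. 40. 41. 43. 44. 45.]
0.26 0 []
0.27 0 []
0.28 0 []
t 2.6 tcp [0.5375 0.0652 0.3103] case [-18.7  -0.4 310.3] F [-0.1 -0.2  0.5] Fcase [-0.1 -0.1  0.5] op 0.451 g 0.0
[[-0.266  0.964 -0.001]
 [ 0.964  0.266 -0.   ]
 [ 0.    -0.001 -1.   ]] [ -0.1  16.3  93.2  -0.   70.5 -15.5]
shift cm [ 0.04 -0.03  1.03]
```

View pics/w1.png

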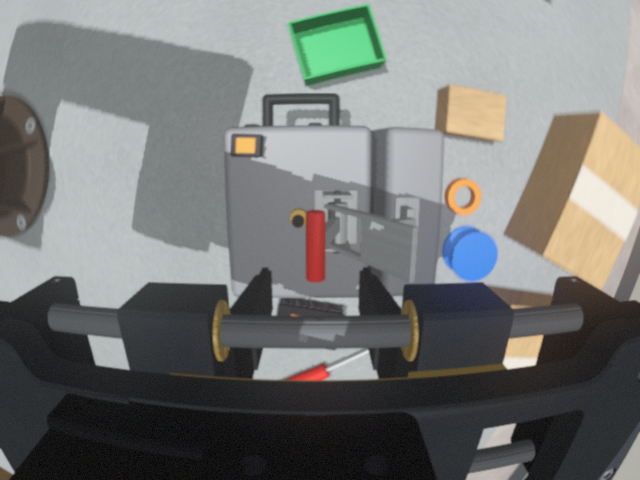

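The wrist view shows the bar at (315,245) centred between the fingers (265 and 372), with the claw to its right at about (385,245). I'll narrow the opening and descend on the bar, keeping clear of the claw.

jog_arm(targets=[[0,0,2,0,0,0,0.3],[0,0,4,0,0,0,0.3],[0,0,6,0,0,0,0.3],[0,0,8,0,0,0,0.3],[0,0,9.4,0,0,0,0.3]])

```text
time: 3.15
ee_pos: [0.5372, 0.0652, 0.2152]
tcp_rot: [[-0.258, 0.966, -0.002], [0.966, 0.258, -0.0], [0.0, -0.002, -1.0]]
force: [-0.6, -0.4, -0.1]
opening: 0.299
grasp_force: 0.0
```

jog_arm(targets=[[0,0,0,0,0,0,0.1],[0,0,0,0,0,0,0.1],[0,0,0,0,0,0,0.1],[0,0,0,0,0,0,0.1]], newtons=15)

```text
time: 3.55
ee_pos: [0.5379, 0.0652, 0.2173]
tcp_rot: [[-0.26, 0.966, 0.001], [0.966, 0.26, -0.0], [-0.0, 0.001, -1.0]]
force: [1.1, 0.9, -0.4]
opening: 0.141
grasp_force: 14.7
```

```bash
python3 -c "
from h import *
q=st()
# arc
x,z=1e3*case(q['ee_pos'])[[0,2]]
for j in (.84,.7,.55,.4,.3,.2,.1,.05,0): a=np.radians(55)+j; print(j,(85*np.cos(a)).round(1),(148+85*np.sin(a)).round(1))
"
```

```text
t 3.55 tcp [0.5379 0.0652 0.2173] case [-18.4  -0.5 217.3] F [ 1.1  0.9 -0.4] Fcase [ 1.3  0.6 -0.4] op 0.141 g 14.7
0.84 -19.3 230.8
0.7 -7.6 232.7
0.55 5.2 232.8
0.4 17.8 231.1
0.3 26.0 228.9
0.2 33.9 225.9
0.1 41.6 222.1
0.05 45.2 220.0
0 48.8 217.6
```

jog_arm(targets=[[0,1.17,-0.19,0,0,0,0.1],[0,2.45,-0.2,0,0,0,0.1],[0,3.7,-0.03,0,0,0,0.1],[0,4.5,0.19,0,0,0,0.1],[0,5.3,0.49,0,0,0,0.1]])

```text
time: 4.05
ee_pos: [0.59, 0.0791, 0.2129]
tcp_rot: [[-0.26, 0.966, 0.002], [0.966, 0.26, -0.0], [-0.001, 0.002, -1.0]]
force: [-3.1, -2.0, 12.7]
opening: 0.167
grasp_force: 18.8
```

jog_arm(targets=[[0,0.4,0.19,0,0,0,0.1],[0,0.8,0.4,0,0,0,0.1],[0,1.1,0.6,0,0,0,0.1],[0,1.3,0.72,0,0,0,0.1],[0,1.3,0.72,0,0,0,0.1]])

```text
time: 4.55
ee_pos: [0.602, 0.0823, 0.207]
tcp_rot: [[-0.26, 0.966, 0.002], [0.966, 0.26, -0.001], [-0.001, 0.002, -1.0]]
force: [-7.3, -3.2, 22.8]
opening: 0.183
grasp_force: 21.4
```

```bash
python3 -c "
from h import *
q=st()"
```

```text
t 4.55 tcp [0.602  0.0823 0.207 ] case [ 48.   -0.7 207. ] F [-7.3 -3.2 22.8] Fcase [-7.9 -1.2 22.8] op 0.183 g 21.4
```

jog_arm(targets=[[0,0,0,0,0,0,0.33],[0,0,0,0,0,0,0.33],[0,0,0,0,0,0,0.33],[0,0,-2,0,0,0,0.33],[0,0,-4,0,0,0,0.33]])

```text
time: 5.05
ee_pos: [0.6014, 0.0826, 0.2442]
tcp_rot: [[-0.26, 0.966, -0.001], [0.966, 0.26, 0.0], [0.0, -0.001, -1.0]]
force: [-0.0, 0.1, 0.6]
opening: 0.326
grasp_force: 0.0
```

jog_arm(targets=[[0,0,-4,0,0,0,0.33],[0,0,-8,0,0,0,0],[0,0,-8,0,0,0,0]])

```text
time: 5.35
ee_pos: [0.603, 0.0826, 0.3296]
tcp_rot: [[-0.26, 0.966, 0.008], [0.966, 0.26, 0.0], [-0.002, 0.008, -1.0]]
force: [0.1, -1.0, -0.3]
opening: 0.219
grasp_force: 0.0
```

Run:
```python
from h import *
from workcell import snapshot
q=st()
s=snapshot('side');w=snapshot('wrist')
import pickle;pickle.dump((s,w),open('d2.pkl','wb'))
a=cv2.resize(s['color'][145:245,225:385,::-1],None,fx=4,fy=4,interpolation=2)
b=w['color'][60:340,180:500,::-1];b=cv2.resize(b,None,fx=.5,fy=.5)
a=np.vstack([a,np.pad(b,((0,0),(0,640-b.shape[1]),(0,0)))]);cv2.imwrite('pics/c2.png',a);print(a.shape)
m=red(s,(255,165,340,215));r=rect(m);print(r,1e3*midplane(s,r[0]))
```

```text
t 5.35 tcp [0.603  0.0826 0.3296] case [ 49.1  -0.6 329.6] F [ 0.1 -1.  -0.3] Fcase [-0.2 -1.  -0.3] op 0.219 g 0.0
(540, 640, 3)
((310.42303466796875, 182.3845977783203), (12.75810432434082, 4.160251617431641), 56.3099365234375) [5.14901149e+01 6.41847686e-14 2.19716726e+02]
```

View pics/c2.png

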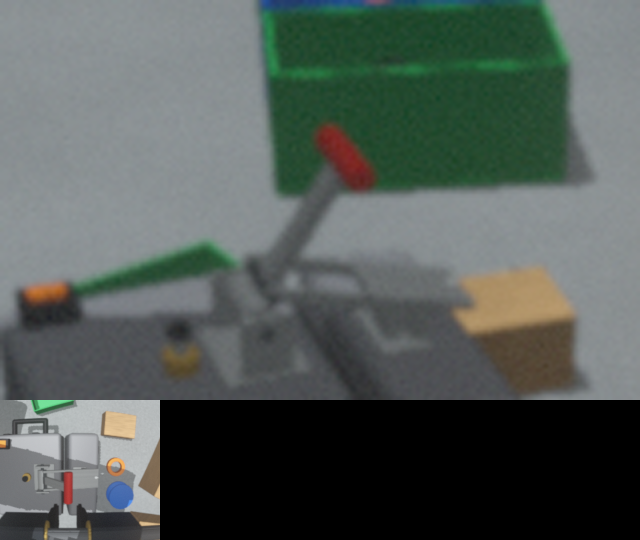

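The side view shows the bar at crop (345,155), with the lever fully forward, and the claw lying almost level with its tab end at crop (465,290). Next I'll check the claw's height from depth.

Run:
```python
from h import *
import pickle
s,w=pickle.load(open('d2.pkl','rb'))
C=1e3*(cloud(s)-O)@R
m=(abs(C[...,1])<30)&(C[...,0]>0)&(C[...,0]<160)&(C[...,2]>128)
for x in range(0,150,8):
    q=C[m&(C[...,0]>=x)&(C[...,0]<x+8)]
    if len(q): print(x,len(q),'z',np.percentile(q[:,2],[5,50,95]).round(),'y',q[:,1].min().round(),q[:,1].max().round())
print(1e3*midplane(s,(225+465/4,145+287/4)))
```

```text
0 414 z [141. 455. 506.] y -30.0 25.0
8 479 z [144. 453. 515.] y -30.0 29.0
16 495 z [169. 468. 528.] y -30.0 26.0
24 484 z [174. 436. 524.] y -30.0 14.0
32 555 z [158. 400. 493.] y -30.0 16.0
40 346 z [152. 443. 490.] y -30.0 20.0
48 305 z [151. 448. 490.] y -30.0 21.0
56 607 z [151. 398. 486.] y -30.0 26.0
64 350 z [144. 396. 523.] y -30.0 17.0
72 163 z [133. 434. 525.] y -30.0 13.0
80 157 z [131. 431. 515.] y -30.0 19.0
88 130 z [140. 440. 449.] y -30.0 25.0
96 104 z [138. 442. 449.] y -30.0 22.0
104 130 z [135. 443. 449.] y -30.0 24.0
112 60 z [418. 449. 450.] y -30.0 29.0
120 189 z [409. 425. 450.] y -30.0 30.0
128 43 z [449. 450. 450.] y -27.0 30.0
136 15 z [449. 450. 450.] y -27.0 28.0
[1.14962449e+02 2.42861287e-14 1.32186508e+02]
```

Run:
```python
from h import *
import pickle
s,w=pickle.load(open('d2.pkl','rb'))
C=1e3*(cloud(s)-O)@R
m=(abs(C[...,1])<32)&(C[...,0]>0)&(C[...,0]<160)&(C[...,2]>110)&(C[...,2]<260)
for x in range(0,150,6):
    q=C[m&(C[...,0]>=x)&(C[...,0]<x+6)]
    if len(q): print(x,len(q),'z',np.percentile(q[:,2],[5,25,50,75,95]).round(),'y@ztop',q[q[:,2]>np.percentile(q[:,2],70),1].round()[::8])
a=cv2.resize(s['color'][190:240,280:350,::-1],None,fx=10,fy=10,interpolation=cv2.INTER_CUBIC)
a=cv2.convertScaleAbs(a,alpha=1.6,beta=-20);cv2.imwrite('pics/c3.png',a)
```

```text
0 111 z [121. 134. 152. 156. 161.] y@ztop [ 15.   5.  -4.  -8. -29.]
6 122 z [121. 136. 154. 163. 165.] y@ztop [ 17.  11.   2.  -6. -18.]
12 78 z [120. 136. 161. 167. 173.] y@ztop [  4.  -7. -11.]
18 68 z [122. 157. 169. 178. 182.] y@ztop [ 3. -8. -8.]
24 86 z [117. 119. 159. 184. 190.] y@ztop [ 3. -6. -2. -9.]
30 107 z [117. 118. 154. 191. 198.] y@ztop [  3.  -9.  -6. -12.]
36 93 z [112. 114. 155. 202. 208.] y@ztop [  1.   3.  -6. -11.]
42 105 z [150. 205. 215. 220. 222.] y@ztop [ 20.   9.  -5. -20.]
48 104 z [111. 147. 213. 222. 224.] y@ztop [ 18.   4.  -7. -18.]
54 130 z [113. 116. 118. 151. 221.] y@ztop [ 18. -13. -27.  12. -13.]
60 88 z [117. 118. 120. 149. 151.] y@ztop [ 16.   2. -10. -20.]
66 98 z [117. 121. 129. 148. 149.] y@ztop [ 17.   3.  -9. -20.]
72 67 z [116. 119. 135. 146. 148.] y@ztop [ 13.  -2. -13.]
78 81 z [116. 123. 131. 144. 146.] y@ztop [13.  4. -7.]
84 57 z [115. 127. 140. 143. 144.] y@ztop [ 14.  -6. -23.]
90 51 z [113. 115. 140. 142. 143.] y@ztop [16. -8.]
96 54 z [113. 114. 125. 140. 141.] y@ztop [12. -4.]
102 66 z [112. 113. 115. 138. 139.] y@ztop [ 13.  -7. -18.]
108 41 z [111. 112. 113. 136. 137.] y@ztop [ 15. -18.]
114 1 z [110. 110. 110. 110. 110.] y@ztop []
```

View pics/c3.png

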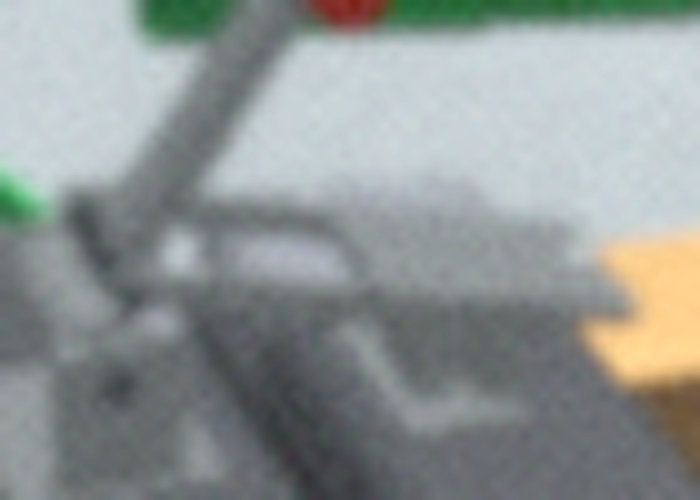

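The claw has already dropped. Its plate is at z≈146 over the keeper (x≈76), sloping down to the tab at about (112,136), so it's bottomed with the hook beyond the keeper. I'll re-grip the bar to one side of the arm so the arm can't wedge the fingers, then check the pose.

jog_arm(targets=[[-1.75,0,2,0,0,0,0.35],[-1.75,0,4,0,0,0,0.35],[-1.75,0,6,0,0,0,0.35],[-1.75,0,8,0,0,0,0.35],[-1.75,0,8,0,0,0,0.35]])

```text
time: 5.95
ee_pos: [0.6045, 0.0655, 0.2405]
tcp_rot: [[-0.26, 0.966, -0.007], [0.966, 0.26, -0.0], [0.002, -0.007, -1.0]]
force: [0.6, 0.2, -0.4]
opening: 0.348
grasp_force: 0.0
```

Run:
```python
from h import *
q=st();to((48.8,-18,205.6),q)
for j in np.arange(0,2.1,.13): a=np.radians(55)+j; print(round(j,2),(8.5*np.cos(a)-4.88).round(2),(-8.5*np.sin(a)+6.96).round(2))
```

```text
t 5.95 tcp [0.6045 0.0655 0.2405] case [ 46.  -17.6 240.5] F [ 0.6  0.2 -0.4] Fcase [ 0.7  0.  -0.4] op 0.348 g 0.0
shift cm [-0.05  0.3   3.49]
0.0 -0.0 -0.0
0.13 -0.95 -0.58
0.26 -1.96 -1.02
0.39 -3.02 -1.33
0.52 -4.11 -1.5
0.65 -5.21 -1.53
0.78 -6.31 -1.42
0.91 -7.38 -1.16
1.04 -8.42 -0.77
1.17 -9.39 -0.25
1.3 -10.28 0.4
1.43 -11.09 1.16
1.56 -11.79 2.01
1.69 -12.37 2.95
1.82 -12.83 3.95
1.95 -13.15 5.01
2.08 -13.34 6.1
```

jog_arm(targets=[[0,0.1,1.5,0,0,0,0.35],[0,0.1,3.4,0,0,0,0.35],[0,0.1,3.4,0,0,0,0.35],[0,0.1,3.4,0,0,0,0.1],[0,0.1,3.4,0,0,0,0.1]], newtons=25)

```text
time: 6.45
ee_pos: [0.6073, 0.0658, 0.2116]
tcp_rot: [[-0.26, 0.966, 0.001], [0.966, 0.26, -0.0], [-0.0, 0.001, -1.0]]
force: [-0.2, 1.3, 0.7]
opening: 0.233
grasp_force: 0.0
```

jog_arm(targets=[[0,0,0,0,0,0,0.1],[0,0,0,0,0,0,0.1]])

```text
time: 6.65
ee_pos: [0.6078, 0.0659, 0.2117]
tcp_rot: [[-0.26, 0.966, 0.003], [0.966, 0.26, 0.0], [-0.001, 0.003, -1.0]]
force: [2.9, 1.7, 3.9]
opening: 0.139
grasp_force: 25.8
```

```bash
python3 -c "
from h import *
q=st()"
```

```text
t 6.65 tcp [0.6078 0.0659 0.2117] case [ 49.3 -18.1 211.7] F [2.9 1.7 3.9] Fcase [3.3 0.9 3.9] op 0.139 g 25.8
```

jog_arm(targets=[[0,0,0,0,0,0,0.28],[0,0,0,0,0,0,0.28],[0,0,0.8,0,0,0,0.28],[0,0,0.8,0,0,0,0.28],[0,0,0.8,0,0,0,0.1]], newtons=25)

```text
time: 7.15
ee_pos: [0.6065, 0.0657, 0.2019]
tcp_rot: [[-0.26, 0.966, -0.001], [0.966, 0.26, -0.0], [0.0, -0.001, -1.0]]
force: [-0.6, -1.4, 0.7]
opening: 0.236
grasp_force: 0.9
```

jog_arm(targets=[[0,0,0,0,0,0,0.1],[0,0,0,0,0,0,0.1],[0,0,0,0,0,0,0.1]])

```text
time: 7.45
ee_pos: [0.6073, 0.0655, 0.2027]
tcp_rot: [[-0.26, 0.966, 0.001], [0.966, 0.26, -0.0], [-0.001, 0.001, -1.0]]
force: [2.9, -3.2, -1.8]
opening: 0.139
grasp_force: 27.4
```

jog_arm(targets=[[0,-0.5,-0.3,0,0,0,0.1],[0,-0.95,-0.58,0,0,0,0.1],[0,-1.45,-0.8,0,0,0,0.1],[0,-1.96,-1.02,0,0,0,0.1],[0,-1.96,-1.02,0,0,0,0.1]])

```text
time: 7.95
ee_pos: [0.5888, 0.0606, 0.214]
tcp_rot: [[-0.26, 0.966, 0.004], [0.966, 0.26, 0.0], [-0.001, 0.004, -1.0]]
force: [2.6, -2.6, 4.6]
opening: 0.141
grasp_force: 25.6
```

Run:
```python
from h import *
from workcell import snapshot
q=st()
s=snapshot('side')
C=1e3*(cloud(s)-O)@R
m=(abs(C[...,1])<32)&(C[...,0]>0)&(C[...,0]<160)&(C[...,2]>110)&(C[...,2]<200)
for x in range(54,150,6):
    q=C[m&(C[...,0]>=x)&(C[...,0]<x+6)]
    if len(q): print(x,len(q),'z',np.percentile(q[:,2],[50,75,95]).round())
```

```text
t 7.95 tcp [0.5888 0.0606 0.214 ] case [ 29.6 -18.2 214. ] F [ 2.6 -2.6  4.6] Fcase [ 1.8 -3.2  4.6] op 0.141 g 25.6
54 99 z [118. 151. 152.]
60 99 z [121. 149. 151.]
66 92 z [131. 148. 150.]
72 80 z [132. 146. 148.]
78 68 z [137. 145. 146.]
84 46 z [141. 143. 144.]
90 56 z [141. 142. 143.]
96 60 z [115. 139. 141.]
102 62 z [116. 138. 139.]
108 26 z [112. 113. 114.]
```

The tab end slid back with the lever (113 to 107) and is still low, so it's following hooked. Continuing the swing.

jog_arm(targets=[[0,-1.06,-0.31,0,0,0,0.1],[0,-2.15,-0.48,0,0,0,0.1],[0,-3.25,-0.51,0,0,0,0.1],[0,-4.35,-0.4,0,0,0,0.1],[0,-4.35,-0.4,0,0,0,0.1]])

```text
time: 8.5
ee_pos: [0.5459, 0.0495, 0.2178]
tcp_rot: [[-0.26, 0.966, 0.002], [0.966, 0.26, 0.0], [-0.0, 0.002, -1.0]]
force: [-0.3, 0.0, 7.4]
opening: 0.142
grasp_force: 25.0
```

```bash
cat >> h.py <<'E'
def prof():
    from workcell import snapshot
    st();s=snapshot('side')
    C=1e3*(cloud(s)-O)@R
    m=(abs(C[...,1])<32)&(C[...,0]>0)&(C[...,0]<160)&(C[...,2]>110)&(C[...,2]<200)
    for x in range(54,130,6):
        q=C[m&(C[...,0]>=x)&(C[...,0]<x+6)]
        if len(q): print(x,len(q),'z',np.percentile(q[:,2],[50,75,95]).round())
    r=rect(red(s,(225,165,330,225)));print('bar',(1e3*midplane(s,r[0])).round(1),r[1]);return s
E
python3 -c "
from h import *
prof()"
```

```text
t 8.5 tcp [0.5459 0.0495 0.2178] case [-14.7 -17.8 217.8] F [-0.3  0.   7.4] Fcase [-0.3  0.1  7.4] op 0.142 g 25.0
54 93 z [121. 150. 152.]
60 88 z [131. 149. 151.]
66 80 z [134. 147. 149.]
72 73 z [140. 146. 148.]
78 50 z [144. 145. 146.]
84 56 z [141. 143. 145.]
90 66 z [118. 142. 143.]
96 56 z [117. 140. 142.]
102 29 z [116. 117. 117.]
108 1 z [114. 114. 114.]
bar [ -8.1   0.  229.1] (3.0, 6.0)
```

jog_arm(targets=[[0,-1.07,0.2,0,0,0,0.1],[0,-2.11,0.6,0,0,0,0.1],[0,-3.08,1.12,0,0,0,0.1],[0,-3.97,1.77,0,0,0,0.1],[0,-3.97,1.77,0,0,0,0.1]], newtons=35)

```text
time: 9.05
ee_pos: [0.5075, 0.0386, 0.199]
tcp_rot: [[-0.26, 0.966, 0.001], [0.966, 0.26, -0.001], [-0.001, 0.001, -1.0]]
force: [1.3, -5.6, -3.0]
opening: 0.136
grasp_force: 36.1
```

```bash
python3 -c "
from h import *
prof()"
```

```text
t 9.05 tcp [0.5075 0.0386 0.199 ] case [-54.7 -18.3 199. ] F [ 1.3 -5.6 -3. ] Fcase [-0.2 -5.7 -3. ] op 0.136 g 36.1
54 99 z [129. 150. 151.]
60 78 z [135. 148. 150.]
66 79 z [138. 148. 149.]
72 49 z [145. 147. 148.]
78 60 z [144. 146. 146.]
84 64 z [120. 145. 146.]
90 59 z [120. 143. 144.]
96 40 z [118. 119. 142.]
102 14 z [117. 117. 118.]
bar [-48.9   0.  209.1] (3.0, 7.0)
```

jog_arm(targets=[[0,-0.81,0.76,0,0,0,0.1],[0,-1.51,1.61,0,0,0,0.1],[0,-2.09,2.55,0,0,0,0.1],[0,-2.55,3.55,0,0,0,0.1],[0,-2.55,3.55,0,0,0,0.1]])

```text
time: 9.6
ee_pos: [0.4837, 0.0322, 0.1628]
tcp_rot: [[-0.26, 0.966, 0.002], [0.966, 0.26, -0.0], [-0.001, 0.001, -1.0]]
force: [7.7, -2.7, -9.2]
opening: 0.136
grasp_force: 37.3
```

```bash
python3 -c "
from h import *
prof()"
```

```text
t 9.6 tcp [0.4837 0.0322 0.1628] case [-79.3 -18.3 162.8] F [ 7.7 -2.7 -9.2] Fcase [ 6.8 -4.7 -9.2] op 0.136 g 37.3
54 102 z [130. 149. 150.]
60 82 z [136. 148. 150.]
66 67 z [141. 148. 149.]
72 61 z [146. 147. 149.]
78 59 z [145. 147. 148.]
84 70 z [120. 146. 147.]
90 65 z [120. 146. 147.]
96 29 z [119. 119. 120.]
102 12 z [117. 117. 119.]
bar [-74.4  -0.  176.7] (11.507928848266602, 4.1099748611450195)
```

jog_arm(targets=[[0,-0.14,0.4,0,0,0,0.1],[0,-0.26,0.8,0,0,0,0.1],[0,-0.36,1.2,0,0,0,0.1],[0,-0.44,1.64,0,0,0,0.1],[0,-0.44,1.64,0,0,0,0.1]])

```text
time: 10.15
ee_pos: [0.4802, 0.0312, 0.1471]
tcp_rot: [[-0.26, 0.966, 0.003], [0.966, 0.26, -0.0], [-0.001, 0.003, -1.0]]
force: [8.4, -1.9, -4.6]
opening: 0.138
grasp_force: 35.0
```

```bash
python3 -c "
from h import *
prof()"
```

```text
t 10.15 tcp [0.4802 0.0312 0.1471] case [-83.  -18.4 147.1] F [ 8.4 -1.9 -4.6] Fcase [ 7.6 -4.  -4.6] op 0.138 g 35.0
54 93 z [129. 148. 150.]
60 80 z [137. 148. 150.]
66 79 z [141. 148. 149.]
72 59 z [146. 148. 149.]
78 55 z [146. 147. 149.]
84 68 z [120. 147. 148.]
90 62 z [119. 147. 147.]
96 37 z [118. 119. 119.]
102 14 z [117. 117. 118.]
bar [-79.4  -0.  164.3] (7.905693531036377, 3.1622774600982666)
```

jog_arm(targets=[[0,-0.02,0.15,0,0,0,0.1],[0,-0.04,0.3,0,0,0,0.1],[0,-0.04,0.3,0,0,0,0.1]])

```text
time: 10.5
ee_pos: [0.4798, 0.031, 0.1444]
tcp_rot: [[-0.26, 0.966, 0.003], [0.966, 0.26, -0.0], [-0.001, 0.003, -1.0]]
force: [7.4, -3.8, -2.3]
opening: 0.142
grasp_force: 35.0
```

jog_arm(targets=[[0,-0.01,0.1,0,0,0,0.1],[0,-0.02,0.2,0,0,0,0.1],[0,-0.02,0.2,0,0,0,0.1]])

```text
time: 10.8
ee_pos: [0.4796, 0.0309, 0.1425]
tcp_rot: [[-0.26, 0.966, 0.003], [0.966, 0.26, -0.0], [-0.001, 0.003, -1.0]]
force: [5.8, -3.5, -0.0]
opening: 0.136
grasp_force: 35.0
```

```bash
python3 -c "
from h import *
prof()"
```

```text
t 10.8 tcp [0.4796 0.0309 0.1425] case [-83.6 -18.5 142.5] F [ 5.8 -3.5 -0. ] Fcase [ 4.7 -4.9 -0. ] op 0.136 g 35.0
54 90 z [131. 148. 150.]
60 84 z [135. 148. 150.]
66 77 z [139. 148. 149.]
72 59 z [147. 148. 149.]
78 57 z [145. 148. 149.]
84 68 z [120. 147. 149.]
90 67 z [119. 147. 148.]
96 38 z [118. 119. 119.]
102 15 z [116. 117. 117.]
bar [-79.1  -0.  162.6] (3.0, 5.0)
```

The lever should be at about 2.07 now, past centre. I'll release, raise the tool and look.

jog_arm(targets=[[0,0,0,0,0,0,0.3],[0,0,0,0,0,0,0.3],[0,0,-2,0,0,0,0.3],[0,0,-5,0,0,0,0.3],[0,0,-10,0,0,0,0]])

```text
time: 11.35
ee_pos: [0.4766, 0.0314, 0.2412]
tcp_rot: [[-0.26, 0.966, -0.006], [0.966, 0.26, 0.001], [0.003, -0.006, -1.0]]
force: [1.3, 0.5, -0.1]
opening: 0.257
grasp_force: 0.0
```

jog_arm(targets=[[1.8,0,-3,0,0,0,0],[1.8,0,-3,0,0,0,0],[1.8,0,-3,0,0,0,0]], newtons=15)

```text
time: 11.65
ee_pos: [0.473, 0.0489, 0.272]
tcp_rot: [[-0.261, 0.965, -0.0], [0.965, 0.261, 0.0], [0.0, -0.0, -1.0]]
force: [0.2, 0.1, -1.0]
opening: 0.027
grasp_force: 0.0
```

```bash
python3 -c "
from h import *
s=prof()
q=st();to((-82,0,200),q)
cv2.imwrite('pics/c4.png',cv2.resize(s['color'][160:260,215:375,::-1],None,fx=5,fy=5,interpolation=2))
"
```

```text
t 11.65 tcp [0.473  0.0489 0.272 ] case [-85.3   0.6 272. ] F [ 0.2  0.1 -1. ] Fcase [ 0.2  0.1 -1. ] op 0.027 g 0.0
54 91 z [129. 148. 150.]
60 86 z [136. 148. 150.]
66 72 z [142. 148. 150.]
72 59 z [147. 148. 149.]
78 55 z [146. 148. 149.]
84 71 z [120. 147. 148.]
90 64 z [119. 146. 148.]
96 38 z [118. 119. 120.]
102 14 z [117. 117. 118.]
bar [-81.8   0.  166.6] (11.3189058303833, 5.65945291519165)
t 11.7 tcp [0.4728 0.0486 0.2713] case [-85.5   0.4 271.3] F [-0.3 -1.  -0.7] Fcase [-0.6 -0.9 -0.7] op 0.018 g 0.0
shift cm [-0.04  0.36  7.12]
```

View pics/c4.png

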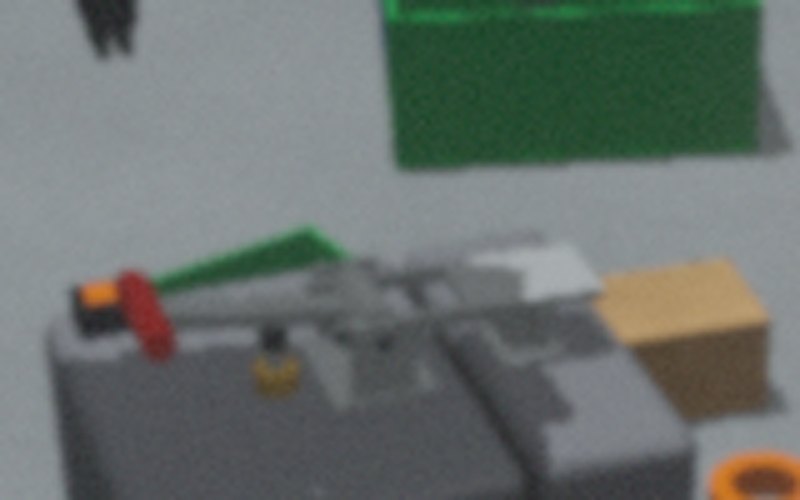

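The side view shows the red bar at crop (145,315), the lever leaning back just above the stop (275,360), the claw on the keeper and the lid gap closed up. Now I'll press it home from above, by feel.

jog_arm(targets=[[0,0.2,3,0,0,0,0],[0,0.2,6,0,0,0,0],[0,0.2,8,0,0,0,0],[0,0.2,8.6,0,0,0,0],[0,0.2,8.6,0,0,0,0]])

```text
time: 12.2
ee_pos: [0.4749, 0.0488, 0.1849]
tcp_rot: [[-0.26, 0.966, -0.003], [0.966, 0.26, 0.0], [0.001, -0.003, -1.0]]
force: [0.4, 0.3, 0.3]
opening: 0.005
grasp_force: 0.0
```

jog_arm(targets=[[0,0,0.2,0,0,0,0],[0,0,0.4,0,0,0,0],[0,0,0.6,0,0,0,0],[0,0,0.8,0,0,0,0],[0,0,0.8,0,0,0,0]])

```text
time: 12.7
ee_pos: [0.4754, 0.049, 0.1781]
tcp_rot: [[-0.26, 0.966, 0.0], [0.966, 0.26, -0.0], [-0.0, 0.0, -1.0]]
force: [0.3, -0.8, -0.7]
opening: 0.002
grasp_force: 0.0
```

jog_arm(targets=[[0,0,0.2,0,0,0,0],[0,0,0.4,0,0,0,0],[0,0,0.4,0,0,0,0]])

```text
time: 13.0
ee_pos: [0.4753, 0.049, 0.1738]
tcp_rot: [[-0.26, 0.966, -0.0], [0.966, 0.26, -0.0], [0.0, -0.0, -1.0]]
force: [-0.0, 0.0, -0.1]
opening: 0.005
grasp_force: 0.0
```

jog_arm(targets=[[0,0,0.2,0,0,0,0],[0,0,0.4,0,0,0,0],[0,0,0.4,0,0,0,0]])

```text
time: 13.3
ee_pos: [0.4754, 0.049, 0.1699]
tcp_rot: [[-0.26, 0.966, -0.0], [0.966, 0.26, -0.0], [-0.0, -0.0, -1.0]]
force: [1.0, 0.8, -0.1]
opening: 0.003
grasp_force: 0.0
```

jog_arm(targets=[[0,0,0.15,0,0,0,0],[0,0,0.3,0,0,0,0],[0,0,0.3,0,0,0,0]])

```text
time: 13.6
ee_pos: [0.4754, 0.049, 0.1669]
tcp_rot: [[-0.26, 0.966, -0.0], [0.966, 0.26, -0.0], [-0.0, -0.0, -1.0]]
force: [-0.1, 0.1, -0.9]
opening: 0.004
grasp_force: 0.0
```

jog_arm(targets=[[0,0,0.15,0,0,0,0],[0,0,0.2,0,0,0,0],[0,0,0.2,0,0,0,0]])

```text
time: 13.9
ee_pos: [0.4754, 0.049, 0.165]
tcp_rot: [[-0.26, 0.966, -0.0], [0.966, 0.26, -0.0], [-0.0, -0.0, -1.0]]
force: [0.5, -0.3, 1.0]
opening: 0.006
grasp_force: 0.0
```

jog_arm(targets=[[0,0,0.1,0,0,0,0],[0,0,0.2,0,0,0,0],[0,0,0.2,0,0,0,0]])

```text
time: 14.2
ee_pos: [0.4754, 0.049, 0.163]
tcp_rot: [[-0.26, 0.966, -0.0], [0.966, 0.26, -0.0], [-0.0, -0.0, -1.0]]
force: [-0.3, 1.0, 0.0]
opening: 0.006
grasp_force: 0.0
```

jog_arm(targets=[[0,0,0.1,0,0,0,0],[0,0,0.2,0,0,0,0],[0,0,0.2,0,0,0,0]])

```text
time: 14.5
ee_pos: [0.4754, 0.049, 0.161]
tcp_rot: [[-0.26, 0.966, -0.0], [0.966, 0.26, -0.0], [-0.0, -0.0, -1.0]]
force: [0.0, -0.0, -0.6]
opening: 0.005
grasp_force: 0.0
```

jog_arm(targets=[[0,0,0.1,0,0,0,0],[0,0,0.2,0,0,0,0],[0,0,0.2,0,0,0,0]])

```text
time: 14.8
ee_pos: [0.4754, 0.049, 0.159]
tcp_rot: [[-0.26, 0.966, -0.0], [0.966, 0.26, -0.0], [-0.0, -0.0, -1.0]]
force: [-0.8, 0.9, -0.6]
opening: 0.002
grasp_force: 0.0
```

jog_arm(targets=[[0,0,0.1,0,0,0,0],[0,0,0.2,0,0,0,0],[0,0,0.2,0,0,0,0]])

```text
time: 15.1
ee_pos: [0.4754, 0.049, 0.157]
tcp_rot: [[-0.26, 0.966, -0.0], [0.966, 0.26, -0.0], [-0.0, -0.0, -1.0]]
force: [0.3, -0.3, -0.6]
opening: 0.005
grasp_force: 0.0
```

```bash
python3 -c "
from h import *
from workcell import snapshot
st();s=snapshot('side')
C=1e3*(cloud(s)-O)@R
c=s['color'].astype(int);m=(c[...,0]>80)&(c[...,1]<.55*c[...,0])&(c[...,2]<.55*c[...,0])&(abs(C[...,1])<30)&(C[...,0]<-60)&(C[...,0]>-110)&(C[...,2]>125)
q=C[m];print(len(q),np.percentile(q,[5,50,95],axis=0).round(1))
"
```

```text
t 15.1 tcp [0.4754 0.049  0.157 ] case [-83.   0. 157.] F [ 0.3 -0.3 -0.6] Fcase [ 0.2 -0.4 -0.6] op 0.005 g 0.0
83 [[-88.6 -27.6 147.4]
 [-85.3 -17.7 152.9]
 [-78.   16.9 156.6]]
```

jog_arm(targets=[[0,0,0.1,0,0,0,0],[0,0,0.1,0,0,0,0]])

```text
time: 15.35
ee_pos: [0.4754, 0.049, 0.1561]
tcp_rot: [[-0.26, 0.966, -0.0], [0.966, 0.26, -0.0], [-0.0, -0.0, -1.0]]
force: [-0.3, -0.5, 0.9]
opening: 0.007
grasp_force: 0.5
```

jog_arm(targets=[[0,0,0.1,0,0,0,0],[0,0,0.1,0,0,0,0]])

```text
time: 15.55
ee_pos: [0.4753, 0.049, 0.1551]
tcp_rot: [[-0.26, 0.966, -0.0], [0.966, 0.26, -0.0], [-0.0, -0.0, -1.0]]
force: [-1.9, -0.2, 2.3]
opening: 0.013
grasp_force: 1.4
```

jog_arm(targets=[[0,0,0.1,0,0,0,0],[0,0,0.1,0,0,0,0]])

```text
time: 15.75
ee_pos: [0.4753, 0.0489, 0.1542]
tcp_rot: [[-0.26, 0.966, -0.0], [0.966, 0.26, -0.0], [-0.0, -0.0, -1.0]]
force: [-2.5, -0.8, 4.9]
opening: 0.002
grasp_force: 2.3
```

jog_arm(targets=[[0,0,0.05,0,0,0,0],[0,0,0.05,0,0,0,0]])

```text
time: 15.95
ee_pos: [0.4753, 0.0489, 0.1537]
tcp_rot: [[-0.26, 0.966, -0.0], [0.966, 0.26, -0.0], [-0.0, -0.0, -1.0]]
force: [-2.3, -0.7, 6.7]
opening: 0.007
grasp_force: 3.0
```

jog_arm(targets=[[0,0,0.05,0,0,0,0],[0,0,0.05,0,0,0,0]])

```text
time: 16.15
ee_pos: [0.4753, 0.0489, 0.1534]
tcp_rot: [[-0.26, 0.966, -0.0], [0.966, 0.26, -0.0], [-0.0, -0.0, -1.0]]
force: [-3.2, -0.4, 8.8]
opening: 0.003
grasp_force: 4.0
```

The force rose steadily from 0.9 to 8.8 N over under 3 mm of travel with no plateau, so the lever is bearing on the rubber. Now I'll lift off and verify.

jog_arm(targets=[[0,0,-0.2,0,0,0,0],[0,0,-0.6,0,0,0,0],[0,0,-2,0,0,0,0],[0,0,-6,0,0,0,0],[0,0,-10,0,0,0,0]])

```text
time: 16.65
ee_pos: [0.4751, 0.049, 0.2541]
tcp_rot: [[-0.26, 0.966, -0.002], [0.966, 0.26, 0.0], [0.0, -0.001, -1.0]]
force: [0.3, -0.4, 0.3]
opening: 0.004
grasp_force: 0.0
```

jog_arm(targets=[[0,0,-4,0,0,0,0],[0,0,-4,0,0,0,0],[0,0,-4,0,0,0,0]])

```text
time: 16.95
ee_pos: [0.4754, 0.049, 0.2934]
tcp_rot: [[-0.26, 0.966, 0.001], [0.966, 0.26, -0.0], [-0.0, 0.001, -1.0]]
force: [0.2, -0.1, -0.5]
opening: 0.003
grasp_force: 0.0
```

```bash
python3 -c "
from h import *
s=prof()
C=1e3*(cloud(s)-O)@R
c=s['color'].astype(int);m=(c[...,0]>80)&(c[...,1]<.55*c[...,0])&(c[...,2]<.55*c[...,0])&(abs(C[...,1])<30)&(C[...,0]<-60)&(C[...,0]>-110)&(C[...,2]>125)
q=C[m];print(len(q),np.percentile(q,[5,50,95],axis=0).round(1))
for x in range(-66,-10,8):
    q=C[(abs(C[...,1])<6)&(C[...,0]>=x)&(C[...,0]<x+8)&(C[...,2]<200)&(C[...,2]>118)];print(x,np.percentile(q[:,2],[50,90]).round(1))
cv2.imwrite('pics/c5.png',cv2.resize(s['color'][190:260,225:345,::-1],None,fx=6,fy=6,interpolation=2))
"
```

```text
t 16.95 tcp [0.4754 0.049  0.2934] case [-8.290e+01  1.000e-01  2.934e+02] F [ 0.2 -0.1 -0.5] Fcase [ 0.1 -0.2 -0.5] op 0.003 g 0.0
54 91 z [129. 148. 149.]
60 76 z [136. 148. 149.]
66 83 z [140. 148. 149.]
72 55 z [147. 148. 149.]
78 58 z [147. 148. 149.]
84 69 z [120. 147. 149.]
90 68 z [119. 148. 149.]
96 36 z [118. 118. 119.]
102 18 z [116. 117. 118.]
bar [-84.9  -0.  160.6] (2.0, 5.0)
104 [[-88.5 -28.3 146.5]
 [-83.9 -10.1 151.8]
 [-78.9  18.9 153.7]]
-66 [134.7 150.6]
-58 [149.3 150.6]
-50 [120.6 150.8]
-42 [132.3 151.1]
-34 [138.1 151.2]
-26 [149.2 151.1]
-18 [123.6 151. ]
```

View pics/c5.png

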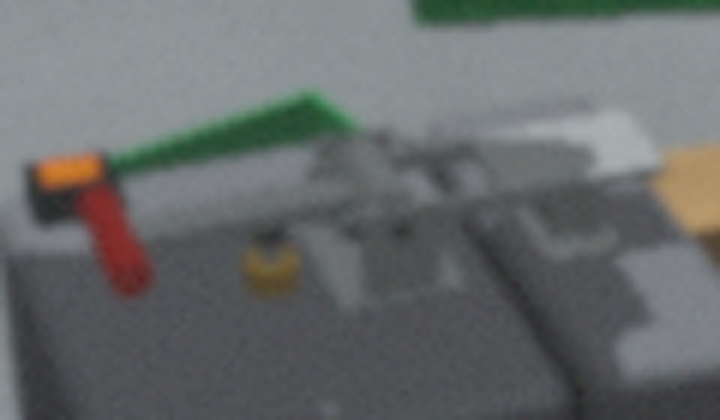

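```bash
python3 -c "
from workcell import manip
print(manip.close_job())"
```

```text
the job is handed in; nothing more can be done
None
```

I closed and latched the case and handed the job in at about 17 s. The claw is hooked, the lid is drawn shut, and the lever was pressed onto its rubber stop with 8.8 N on the bar, just over the 4–8 N target but under the 19 N limit; no verdict came back.

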